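# Fetch a memory stick from under the monitor riser with a trigger reacher

## Robot

A 6-joint arm with a two-finger parallel gripper is mounted at the origin on a cart in front of the work surface, level with it; the furniture and walls round the work are solid. World frame = base frame: x ahead of the robot, y to its left, z up, the work surface at z = 0. Lengths are in m, angles in rad, forces in N, time in s.
With the tool pointing down it reaches from about 0.35 to 0.85 m from the base axis. Payload 8.1 kg.
Tool frame: the origin (TCP) lies between the finger pads, 19 mm behind the fingertips; this is the grasp point; z points along the fingers, y is the line along which they close (so a half turn about z gives the same grasp; the last joint's range is limited). The gripper opens to 93 mm and grips with 3 to 60 N. Pads are 15 mm wide; open, the fingers measure 128 mm over their backs; the gripper's body (75 mm by 188 mm) begins 65 mm behind the grasp point.
Start: joints at [-1.386, 0.13, 1.488, -0, 1.523, -0.085], TCP at [0.16, -0.578, 0.237] pointing down, gripper open.
Joint ranges: [-2.96, 2.96], [-0.89, 2.26], [0.02, 2.5], [-1.34, 4.48], [0, 2.73], [-2.66, 2.66]. Speed limits (rad/s): [2.39, 2.39, 2.79, 3.14, 3.14, 3.14].

## Interface

Orientations are given as a rotation vector (axis times angle).
In Python, from plant import robot gives the robot as it stands.
- The arm moves only by the tool apply_moves, never from a script. Its argument "series" is a list of rows, each a list of 2 entries, a list of its own where there are three numbers: the shift along the tool's x, y, z in mm, then the turn, a rotation vector about the tool's x, y, z in rad. A call has 1 to 12 rows; each row shifts and turns the commanded pose from where the row before left it, along the tool's axes as they then stand; what a row does not reach is not made up. A row lasts 1/12 s, in which the tool goes at most 41.7 mm and 7.16 degrees, less where a joint would pass 70% of its speed; a pose out of reach is approached as far as the arm can. A call is refused whole if a number of a shift passes 41.7 or a number of a turn 0.125, either way. A call with a gripper value outside its range is refused whole. "claw" is the opening, from 0 (shut) to 1 (fully open), set as the call begins (left out, the last holds). The fingers move at their own pace and stop on an object; "newtons" is the grip in N (left out, the last holds). Time passes only in rows, so rows that do not move let the fingers close. It gives the time, the measured TCP pose, the force, the opening and the grip force at its end, in the units of the state.
- robot.read_state(): the state, without advancing time (a new reading comes with each control period).
- robot.read_camera(name): name is "side" or "top" or "wrist"; returns (picture, depth): 420x560x3 uint8, blue, green, red; 420x560 float32, m along the optical axis (not along the pixel's ray), 0 where there is no reading.
- robot.calibration(name): a dict with "fx", "fy", "cx", "cy" (pixels), "extrinsics" (4x4, takes a point from world to camera coordinates). Camera axes: x right, y down, z forward; pixel columns grow to the right and rows downward; lengths in m; the calibration is good to about 2 mm. A picture is of the moment at which its call begins: read the wrist's pose just before it. calibration takes no time and is no camera call; for the wrist camera it gives the pose at the moment of the call.
- robot.close_job(): hands the job in; it is judged then, once.
The state is a dict: "t": time; "q": joint angles; "dq": joint speeds; "joint_torque": joint torques, N m; "tool_pos": TCP position; "orientation": TCP orientation; "force": force on the tool from outside, world axes, zero at the start; "wrist_torque": the same for the moment, N m; "opening": finger opening in m; "gripper_force": force on a finger pad.
Only numpy, scipy, OpenCV 4.12 (cv2) and the standard library are available. Lean on these libraries where they do the work, as an engineer would, in place of code of your own. Each camera call takes 0.05 s, during which the arm holds its last target. There are 200 camera calls.

## Task

The black memory stick has slid under the clear monitor riser, too low for a hand: pick up the short reacher by its raked handle, slip its jaws into the gap, squeeze the trigger to grip the stick, draw it out and lower it into the wooden desk tray. Let go of it there (do not drop it from high up or throw it) and stand the reacher back on its sole where you found it. Never touch the stick with your own fingers, do not bump the riser, and leave the other things on the desk as they are.

Things in the scene. Friction and masses are not known exactly. Their poses are not given: they have to be found in the camera images.
- reacher: Short trigger reacher, loose, 0.18 kg, 250 mm long, 46 wide, standing level on its sole. Origin: underside of the sole below the foot of the handle; x forward along the tube to the jaws, y left, z up. Grey heel x -40..48 mm; 13 mm tube at height 14; jaw head x 112..138, 36 wide, 24 high, with a skid on the desk. Balances about 60 mm ahead of the grip point.
- reacher_grip (a point): Where to put the TCP: 80 mm up the handle axis, midway between the handle's back and the front of the released trigger; at (-37, 0, 88) mm in the reacher's frame. Handle plus trigger measure 46 mm across there released, 34 mm squeezed home. Both faces are clear from 52 to 106 mm up the axis.
- reacher_trigger (a joint): Travel of the orange trigger towards the handle, m: 0 released (jaws open), 0.012 squeezed home (pad tips meet). The return spring pushes back 1.5 N per mm (18 N at 0.012) and reopens the jaws when the grip is eased. Fingers 41 to 42 mm apart press it 4.5 mm (7 N): enough to carry the reacher, the mouth then still 48 mm wide at the tips, 29 at the throat.
- reacher_jaws (a point): Midway between the jaw pads, half-way along them, at (173, 0, 9) mm in the reacher's frame. Pads 34 mm long (17 behind to 17 ahead of this point), 2.5 to 15.5 mm above the sole. The jaws swing level: released, the mouth is 74 mm at the tips, 40 at the throat, 90 over the outside; the pads are parallel when 16 mm apart.
- reacher_handle (a point): Foot of the raked handle, at (0, 0, 16) mm in the reacher's frame. The handle (24 mm thick, 28 wide) leans back 35 deg from vertical, axis (-0.574, 0, 0.819), 110 mm long. Its flat back and the flat trigger before it run parallel to this axis, so the fingers come down along it: tool tilted 35 deg, pointing forward and down, closing in the reacher's x-z plane.
- trigger_face (a point): Middle of the trigger's front face, which moves with it. With the stick's narrow way between the jaws the trigger stops at about 10 mm travel (fingers about 35 mm apart); a squeeze of 40 to 70 N then holds the stick firmly. While the trigger goes in, the handle moves forward in the hand by half its travel.
- usb_stick_mid (a point): Middle of the stick's plastic body, 4 mm above its underside: the point to take between the jaws.
- jaw_left: Left jaw (y+ side of the reacher), black with an orange pad. Origin: its pivot at desk level, at (128, 10, 0) mm in the reacher's frame.
- jaw_right: Right jaw, mirror image of the left one; pivot at (128, -10, 0) mm in the reacher's frame.
- usb_stick: Black memory stick with steel plug, lying flat, loose, 11 to 17 g, 17 x 51 x 8 mm, long along y. Origin on its underside; the plastic body, which the jaws feel, is 16 mm wide and runs from y = -12 to +26 mm; the thin plug at the -y end gives no grip. Its length lies within 0.4 rad of the reach into the riser, plug inwards.
- riser: Clear acrylic monitor riser, fixed, 170 mm deep (x), 340 wide (y), 76 high. Origin: middle of its footprint at desk level. x points from the open front inwards: front edge at x = -85 mm. The gap is 68 mm high below an 8 mm top, between 8 mm side panels; a rail hangs at the back. A round black speaker (108 mm) and a pen are on top.
- tray: Low wooden desk tray, fixed, 105 (x) x 150 (y) x 24 mm high, walls 4 mm, floor 5 mm above the desk, grey lining. Origin: middle of its underside. A small white sharpener sits in its +x +y corner.
- paper_pile (a point): Front left corner, at desk level, of the tall fixed pile of papers at the back right: it reaches 250 mm back (+x), 335 mm to the right (-y) and 200 mm up from here. Keep the jaws clear of it when swinging the reacher round.
- glue_stick: Red and white glue stick standing upright, 24 mm across, 92 mm high. Leave it alone. Origin: underside.
- stapler: Blue stapler, 34 x 140 x 53 mm, long along its y. Leave it alone. Origin: underside.
- mug_1: White mug with small leaves, 92 mm across, 95 mm high, handle to -y. Leave it alone. Origin: underside.
- tape_1: Roll of masking tape lying flat, 105 mm across, 25 mm high. Leave it alone. Origin: underside.
Not all that is in view belongs to the job. There is more than one size of the tray; the job needs the larger.

How it is judged:
By the outcome, as a careful person would: the job done as asked, in the order asked, and still so for the second after the job is handed in, with the robot touching nothing.
It also fails if it takes over 58 s, if anything falls off the work surface, if the arm or the gripper's body presses on something with over 40 N, if the wrist force passes 120 N, or if a joint passes its speed limit or range.

## Working session

There is one attempt and no reset: what is moved stays moved. The work goes in short steps, Python scripts to look and compute and a tool call to move; the robot and the scene stay as the last step left them, time stands still between calls to the robot, and variables do not carry over. Pictures are saved under pics/ and viewed, at most 10 in all, crops included, and the job is handed in when it is done.

Besides the shell and the picture viewer there is one more tool, called as a command line: name --argument value ..., lists and objects as JSON in quotes. apply_moves: Moves the arm, as the interface text tells. Its arguments: {"type":"object","properties":{"series":{"type":"array"},"claw":{"type":"number"},"newtons":{"type":"number"}},"required":["series"]}

```bash
mkdir -p pics; ls
cat > h.py <<'E'
import numpy as np, cv2
from plant import robot
from scipy.spatial.transform import Rotation as R
def cam(n):
    c=robot.calibration(n); im,d=robot.read_camera(n); return im,d,c
def world(c,d):
    h,w=d.shape; u,v=np.meshgrid(np.arange(w),np.arange(h))
    P=np.stack([(u-c['cx'])/c['fx']*d,(v-c['cy'])/c['fy']*d,d],-1)
    E=np.array(c['extrinsics']); return (P-E[:3,3])@E[:3,:3]
def ray(c,u,v,z):
    E=np.array(c['extrinsics']); o=-E[:3,:3].T@E[:3,3]
    r=E[:3,:3].T@np.array([(u-c['cx'])/c['fx'],(v-c['cy'])/c['fy'],1]); return o+r*(z-o[2])/r[2]
E
python3 - <<'E'
from h import *
for n in ['side','top']:
    im,d,c=cam(n); cv2.imwrite(f'pics/{n}0.png',im); np.savez(f'{n}0.npz',im=im,d=d,**{k:np.array(c[k]) for k in c})
    E=np.array(c['extrinsics']); print(n,-E[:3,:3].T@E[:3,3],E[2,:3],c['fx'])
s=robot.read_state();print(s['t'],s['opening'],s['orientation'])
E
```

```text
pics
side [ 0.41580073 -0.88702483  0.8026445 ] [ 0.12604303  0.76878122 -0.62696777] 402.64102231562447
top [ 0.39767989 -0.00872774  1.38721215] [ 1.15608771e-01 -3.93907445e-04 -9.93294748e-01] 412.41947595931396
0.1 0.0930597515612504 [-3.11130885e+00 -4.22324704e-01  1.30252825e-04]
```

View pics/top0.png

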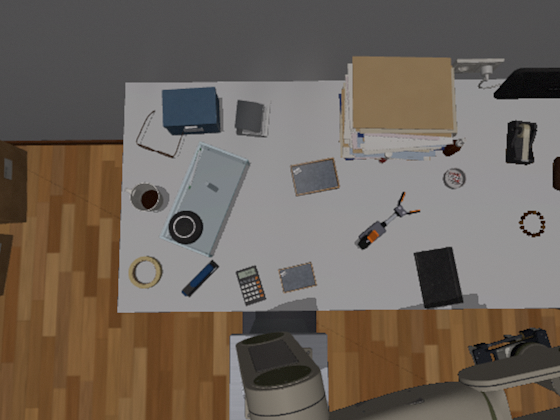

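View pics/side0.png

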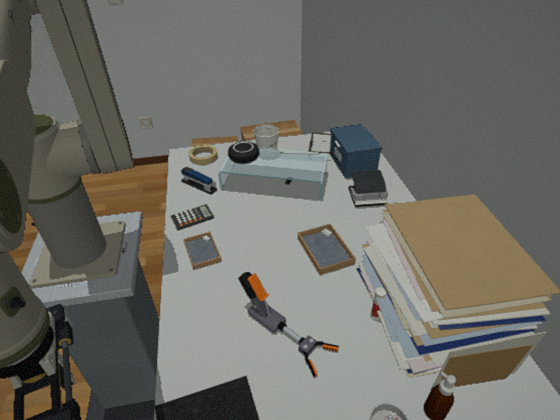

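Run:
```python
from h import *
t=np.load('top0.npz');s=np.load('side0.npz')
a=cv2.resize(t['im'][130:270,145:265],None,fx=4.2,fy=4.2,interpolation=2)
b=cv2.resize(t['im'][180:260,345:430],None,fx=4,fy=4,interpolation=2)
c=cv2.resize(s['im'][140:215,210:340],None,fx=2.6,fy=2.6,interpolation=2)
o=np.zeros((590,800,3),np.uint8); o[:588,:504]=a[:590]; o[:320,504:800]=b[:320,:296]; o[330:330+c.shape[0],504:800]=c[:,:296]
cv2.imwrite('pics/crop1.png',o)
W=world(t,t['d'])
for n,(u,v) in dict(tray=(315,177),smalltray=(297,277),stick=(212,187),glue=(454,178),risertop=(225,175),handle=(375,232),head=(399,211)).items(): print(n,W[v,u].round(3),ray(t,u,v,0).round(3))
# tall points near reacher
m=(W[...,0]>.2)&(W[...,0]<.6)&(W[...,1]<-.1)&(W[...,1]>-.5)
g=W[180:255,345:430]; z=g[...,2]
for lo,hi in((.008,.03),(.03,.06),(.06,.09),(.09,.13)):
    k=(z>lo)&(z<hi); print(lo,k.sum(),g[k].mean(0).round(3) if k.any() else '')
```

```text
tray [ 0.67  -0.13   0.006] [ 0.672 -0.13   0.   ]
smalltray [ 0.335 -0.063  0.006] [ 0.335 -0.063  0.   ]
stick [0.627 0.209 0.078] [0.641 0.222 0.   ]
glue [ 0.661 -0.6    0.011] [ 0.663 -0.605  0.   ]
risertop [0.665 0.166 0.081] [0.682 0.177 0.   ]
handle [ 0.477 -0.31   0.08 ] [ 0.481 -0.328  0.   ]
head [ 0.549 -0.406  0.023] [ 0.552 -0.412  0.   ]
0.008 509 [ 0.51  -0.377  0.018]
0.03 13 [ 0.475 -0.293  0.046]
0.06 51 [ 0.466 -0.296  0.08 ]
0.09 153 [ 0.446 -0.274  0.107]
```

View pics/crop1.png

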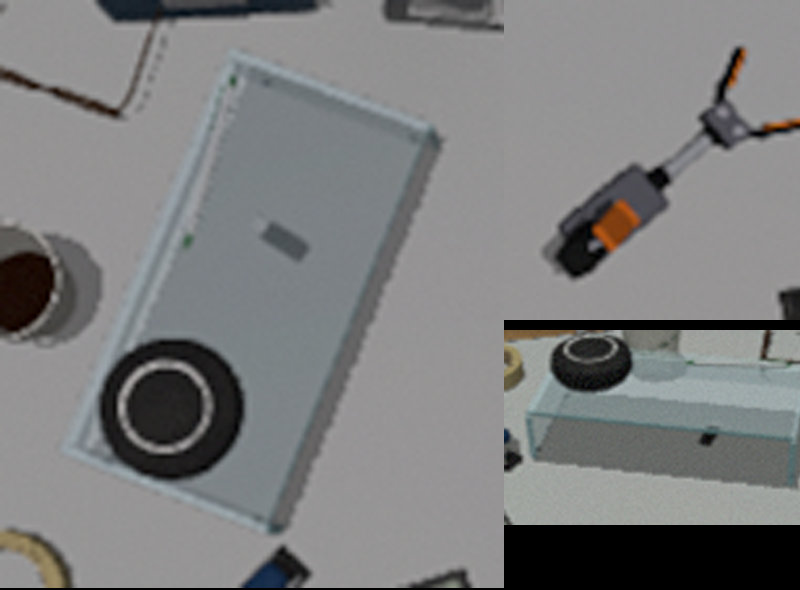

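```bash
cat >> h.py <<'E'
from scipy.linalg import logm,expm
def T(p,r):
    M=np.eye(4); M[:3,:3]=r; M[:3,3]=p; return M
def cur():
    s=robot.read_state(); return T(s['tool_pos'],R.from_rotvec(s['orientation']).as_matrix())
def Rg(psi,tilt=np.radians(35)):  # tool rotation for reacher heading psi; tool y = forward/up, z = down handle
    H=R.from_euler('z',psi).as_matrix()
    z=np.array([np.sin(tilt),0,-np.cos(tilt)]); y=np.array([np.cos(tilt),0,np.sin(tilt)])
    return H@np.column_stack([np.cross(y,z),y,z])
def plan(A,B,n=None):
    L=np.real(logm(np.linalg.inv(A)@B)); w=np.array([L[2,1],L[0,2],L[1,0]])
    k=max(np.linalg.norm(w)/.12,np.linalg.norm(L[:3,3])/.040); n=n or int(np.ceil(k))
    D=expm(L/n); r=R.from_matrix(D[:3,:3]).as_rotvec(); print('rows',n,'min',round(k,1),'shift mm',(D[:3,3]*1e3).round(1),'turn',r.round(4))
E
python3 - <<'E'
from h import *
t=np.load('top0.npz');s=np.load('side0.npz')
f=lambda x,y:(x/4.2+145-.38,y/4.2+130-.38)
for p in [(233,55),(437,130),(277,527),(72,450)]: print('corner',ray(t,*f(*p),.076).round(3))
for p in [(258,225),(303,253)]: print('stick',ray(t,*f(*p),.004).round(3))
# stick dark in side view: crop (709,437)
for p in [(700,444),(718,430)]: print('stick side',ray(s,(p[0]-504)/2.6+210-.3,(p[1]-330)/2.6+140-.3,.004).round(3))
Wt=world(t,t['d']); Ws=world(s,s['d'])
g=Wt[180:255,345:430].reshape(-1,3); q=Ws[265:385,230:350].reshape(-1,3)
for n,g in (('top',g),('side',q)):
    g=g[(g[:,0]>.3)&(g[:,1]<-.2)&(g[:,2]<.14)]
    k=g[(g[:,2]>.009)]; c=k.mean(0); u=np.linalg.svd((k-c)[:,:2],full_matrices=False)[2][0]; u*=np.sign(u[0])
    print(n,len(k),'psi',np.arctan2(u[1],u[0]).round(3),c.round(3))
    a=(k[:,:2]-c[:2])@u; l=(k[:,:2]-c[:2])@[-u[1],u[0]]
    for lo in np.arange(-.16,.16,.02):
        m=(a>=lo)&(a<lo+.02)
        if m.any(): print(lo.round(2),m.sum(),'lat',l[m].mean().round(4),l[m].min().round(3),l[m].max().round(3),'z',k[m,2].min().round(3),k[m,2].max().round(3))
    print('a',a.min(),a.max())
# big tray bounds
g=Wt[150:205,280:350]; k=g[(g[...,2]>.017)&(g[...,2]<.035)&(g[...,1]<-.04)]
r=cv2.minAreaRect((k[:,:2]*1000).astype(np.float32)); print('tray',r)
E
```

```text
corner [0.774 0.249 0.076]
corner [0.713 0.091 0.076]
corner [0.409 0.212 0.076]
corner [0.469 0.367 0.076]
stick [0.654 0.241 0.004]
stick [0.63  0.205 0.004]
stick side [0.624 0.202 0.004]
stick side [0.654 0.228 0.004]
top 715 psi -1.103 [ 0.492 -0.349  0.042]
-0.12 45 lat -0.0103 -0.026 0.003 z 0.096 0.115
-0.1 68 lat -0.005 -0.024 0.015 z 0.01 0.121
-0.08 86 lat 0.0009 -0.02 0.019 z 0.012 0.125
-0.06 69 lat 0.0061 -0.025 0.023 z 0.012 0.099
-0.04 50 lat 0.0074 -0.021 0.026 z 0.013 0.081
-0.02 83 lat 0.0063 -0.017 0.03 z 0.012 0.028
-0.0 39 lat 0.0077 -0.012 0.019 z 0.015 0.03
0.02 23 lat 0.0147 0.008 0.022 z 0.015 0.025
0.04 30 lat -0.0046 -0.126 0.027 z 0.01 0.024
0.06 80 lat -0.0125 -0.135 0.041 z 0.009 0.029
0.08 79 lat -0.024 -0.145 0.058 z 0.009 0.028
0.1 42 lat 0.0376 -0.136 0.075 z 0.009 0.023
0.12 21 lat 0.0111 -0.009 0.077 z 0.011 0.022
a -0.11385500485102681 0.1395486241254559
side 2006 psi -1.21 [ 0.494 -0.345  0.04 ]
-0.12 3 lat -0.0265 -0.037 -0.02 z 0.097 0.103
-0.1 108 lat -0.0177 -0.041 0.181 z 0.009 0.113
-0.08 312 lat 0.0364 -0.04 0.236 z 0.009 0.123
-0.06 348 lat -0.0182 -0.038 0.012 z 0.01 0.113
-0.04 269 lat -0.01 -0.032 0.02 z 0.009 0.082
-0.02 158 lat -0.0024 -0.025 0.026 z 0.009 0.022
-0.0 131 lat 0.0003 -0.02 0.024 z 0.009 0.024
0.02 58 lat 0.0105 0.001 0.02 z 0.011 0.023
0.04 56 lat 0.0174 0.01 0.027 z 0.01 0.022
0.06 167 lat -0.05 -0.15 0.047 z 0.01 0.026
0.08 216 lat 0.0013 -0.14 0.067 z 0.009 0.028
0.1 107 lat 0.048 0.006 0.084 z 0.009 0.023
0.12 55 lat 0.0223 0.004 0.084 z 0.009 0.017
0.14 18 lat 0.0071 0.003 0.011 z 0.009 0.018
a -0.10389461670862572 0.1463038771360311
tray ((675.9905395507812, -150.7712860107422), (113.72594451904297, 207.1689453125), 13.787920951843262)
```

```bash
cat >> h.py <<'E'
def fit(P,psi,o):
    # P Nx3 world points; refine heading and origin of the reacher
    for i in range(12):
        u=np.array([np.cos(psi),np.sin(psi)]); v=np.array([-u[1],u[0]])
        a=(P[:,:2]-o)@u; l=(P[:,:2]-o)@v; z=P[:,2]
        m=(a>-.10)&(a<.145)&(abs(l)<.03)&(z>.009)&(z<.14)
        xs=[];ys=[]
        for lo in np.arange(-.09,.14,.01):
            k=m&(a>=lo)&(a<lo+.01)&((z>.02)|(lo>.045))
            if k.sum()>4: xs.append(lo+.005); ys.append((np.percentile(l[k],3)+np.percentile(l[k],97))/2)
        c=np.polyfit(xs,ys,1); psi+=np.arctan(c[0])*.7; o=o+v*c[1]*.7
    h=m&(a>.10)&(z>.015); t=m&(z>.09)
    print('psi',psi.round(4),'o',o.round(4),'head x',np.percentile(a[h],[2,98]).round(4),'handle top x',np.percentile(a[t],[2,50,98]).round(4),'zmax',np.percentile(z[t],98).round(4), 'res',(np.array(ys)-np.polyval(c,xs)).round(4))
    return psi,o
E
python3 - <<'E'
from h import *
t=np.load('top0.npz');s=np.load('side0.npz')
A=world(t,t['d'])[180:255,345:430].reshape(-1,3); B=world(s,s['d'])[265:385,230:350].reshape(-1,3)
o=np.array([.485,-.324])
for P in (A,B,np.vstack([A,B])): fit(P,-.908,o)
W=world(t,t['d']); g=W[150:205,284:346]; k=g[(g[...,2]>.017)&(g[...,2]<.035)]
print(np.percentile(k,[0,5,50,95,100],axis=0).round(3))
im=t['im'];b=im[150:205,280:350].astype(int); m=((b[...,2]-b[...,0])>25).astype(np.uint8)
n,l,st,c=cv2.connectedComponentsWithStats(m); i=1+st[1:,4].argmax(); ys,xs=np.where(l==i)
print(cv2.boxPoints(cv2.minAreaRect(np.float32([ray(t,x+280,y+150,.024)[:2]*1000 for x,y in zip(xs,ys)]))).round(0))
E
```

```text
psi -0.92 o [ 0.485 -0.324] head x [0.1008 0.1407] handle top x [-0.0884 -0.0647 -0.0314] zmax 0.1232 res [-0.002  -0.0007 -0.0009 -0.     -0.0007  0.0026  0.0035 -0.0012  0.0041
 -0.0008 -0.0009 -0.     -0.0002 -0.0012 -0.0008 -0.0005 -0.0007 -0.0007
  0.0007 -0.0003  0.0005  0.0003  0.    ]
psi -0.8984 o [ 0.4819 -0.3264] head x [0.1006 0.1401] handle top x [-0.0816 -0.0483 -0.0276] zmax 0.122 res [-0.0009 -0.0009 -0.0001 -0.0029 -0.0003 -0.0008 -0.0001  0.0009  0.0016
  0.0016 -0.001   0.0067  0.0001  0.0015 -0.0003  0.0001 -0.      0.0002
 -0.0026 -0.0006 -0.0003 -0.0016 -0.0003]
psi -0.9076 o [ 0.4834 -0.3252] head x [0.1006 0.1404] handle top x [-0.0869 -0.0553 -0.0283] zmax 0.1221 res [-0.      0.     -0.0012 -0.0006 -0.0015  0.0008 -0.001  -0.0005  0.0024
  0.0007  0.0009  0.0027  0.0007 -0.0006 -0.0005 -0.0006 -0.0008 -0.0001
  0.001  -0.0011 -0.0002 -0.0002 -0.0004]
[[ 0.606 -0.23   0.017]
 [ 0.612 -0.211  0.018]
 [ 0.684 -0.127  0.023]
 [ 0.729 -0.048  0.03 ]
 [ 0.753 -0.044  0.035]]
[[ 610.  -94.]
 [ 631. -210.]
 [ 736. -191.]
 [ 715.  -75.]]
```

```bash
cat >> h.py <<'E'
def grip(psi,o,up=0.,z=0.):  # TCP pose for reacher at o, heading psi; up = back-off along handle axis
    u=np.array([np.cos(psi),np.sin(psi),0]); return T(np.r_[o,z]+u*(-.037-.574*up)+[0,0,.088+.819*up],Rg(psi))
E
python3 - <<'E'
from h import *
A=cur();B=grip(-.908,np.array([.4835,-.325]),.11); print(B[:3,3]); plan(A,B,18)
L=np.real(logm(np.linalg.inv(A)@B))
for f in(.25,.5,.75): print((A@expm(L*f))[:3,3].round(3))
E
```

```text
[ 0.4218815  -0.24606217  0.17809   ]
rows 18 min 10.7 shift mm [ 21.2 -11.    0.6] turn [-0.0336  0.0066 -0.0212]
[ 0.236 -0.502  0.232]
[ 0.305 -0.42   0.221]
[ 0.367 -0.335  0.204]
```

apply_moves --series '[[[21.2, -11, 0.6], [-0.0336, 0.0066, -0.0212]], [[21.2, -11, 0.6], [-0.0336, 0.0066, -0.0212]], [[21.2, -11, 0.6], [-0.0336, 0.0066, -0.0212]], [[21.2, -11, 0.6], [-0.0336, 0.0066, -0.0212]], [[21.2, -11, 0.6], [-0.0336, 0.0066, -0.0212]], [[21.2, -11, 0.6], [-0.0336, 0.0066, -0.0212]], [[21.2, -11, 0.6], [-0.0336, 0.0066, -0.0212]], [[21.2, -11, 0.6], [-0.0336, 0.0066, -0.0212]], [[21.2, -11, 0.6], [-0.0336, 0.0066, -0.0212]], [[21.2, -11, 0.6], [-0.0336, 0.0066, -0.0212]], [[21.2, -11, 0.6], [-0.0336, 0.0066, -0.0212]], [[21.2, -11, 0.6], [-0.0336, 0.0066, -0.0212]]]' --claw 1 --newtons 40

```text
t: 1.1
tool_pos: [0.3476, -0.3629, 0.2109]
orientation: [2.651, 0.718, 0.185]
force: [-0.3, 0.4, -0.7]
opening: 0.0933
gripper_force: 0.0
```

apply_moves --series '[[[21.2, -11, 0.6], [-0.0336, 0.0066, -0.0212]], [[21.2, -11, 0.6], [-0.0336, 0.0066, -0.0212]], [[21.2, -11, 0.6], [-0.0336, 0.0066, -0.0212]], [[21.2, -11, 0.6], [-0.0336, 0.0066, -0.0212]], [[21.2, -11, 0.6], [-0.0336, 0.0066, -0.0212]], [[21.2, -11, 0.6], [-0.0336, 0.0066, -0.0212]], [[0, 0, 0], [0, 0, 0]], [[0, 0, 0], [0, 0, 0]]]'

```text
t: 1.77
tool_pos: [0.4223, -0.2446, 0.1777]
orientation: [2.411, 0.836, 0.26]
force: [1.6, 0.1, 1.2]
opening: 0.0931
gripper_force: 0.0
```

Run:
```python
from h import *
s=robot.read_state();print(s['t'],s['q'],s['tool_pos'],s['orientation'])
A=cur();im,d,c=cam('wrist'); cv2.imwrite('pics/w1.png',im)
P=world(c,d).reshape(-1,3); P=P[d.ravel()>0]
psi,o=fit(P,-.908,np.array([.4835,-.325]))
E=np.array(c['extrinsics']); print(-E[:3,:3].T@E[:3,3]-A[:3,3])
plan(A,grip(-.908,np.array([.4835,-.325]),.11),4)
plan(A,grip(psi,o,0),6)
```

```text
1.7667 [-0.43955129 -0.70529774  2.3963425  -0.33142548  0.91954971  0.59364507] [ 0.42229633 -0.24456703  0.17773991] [2.41062957 0.83627174 0.25978912]
psi -0.9248 o [ 0.4866 -0.3226] head x [0.1002 0.1426] handle top x [-0.0854 -0.072  -0.0391] zmax 0.1224 res [-0.0032 -0.0027 -0.0016 -0.001  -0.0005  0.0027  0.0054  0.0005  0.0016
 -0.0008  0.0043  0.0057 -0.002  -0.0023 -0.0015 -0.0016 -0.001  -0.0012
 -0.0009 -0.0006  0.0005 -0.0002  0.0003]
[0.0007678  0.10677024 0.12119242]
rows 4 min 0.0 shift mm [-0.3  0.2  0.1] turn [-0.0001 -0.      0.0013]
rows 6 min 2.8 shift mm [ 0.6  0.2 18.4] turn [-0.     -0.0016  0.0031]
```

View pics/w1.png

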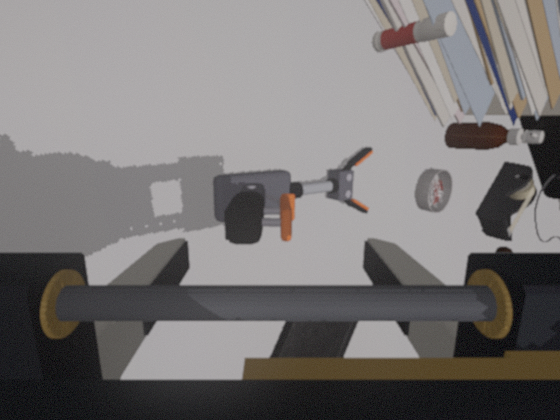

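apply_moves --series '[[[0.3, 0.2, 18.4], [0, -0.0005, 0.001]], [[0.3, 0.2, 18.4], [0, -0.0005, 0.001]], [[0.3, 0.2, 18.4], [0, -0.0005, 0.001]], [[0.3, 0.2, 18.4], [0, -0.0005, 0.001]], [[0.3, 0.2, 18.4], [0, -0.0005, 0.001]], [[0.3, 0.2, 18.2], [0, -0.0005, 0.001]], [[0, 0, 0], [0, 0, 0]]]'

```text
t: 2.4
tool_pos: [0.4613, -0.2979, 0.0865]
orientation: [2.418, 0.82, 0.254]
force: [-0.6, 0.2, -0.5]
opening: 0.0929
gripper_force: 0.0
```

Run:
```python
from h import *
s=robot.read_state();print(s['t'],s['q'],s['tool_pos'],s['force'])
A=cur();im,d,c=cam('wrist'); im2,_,_=cam('side'); cv2.imwrite('pics/w2.png',np.hstack([cv2.resize(im,(400,300)),cv2.resize(im2[200:400,180:380],(400,300))]))
P=world(c,d).reshape(-1,3); P=P[d.ravel()>0]
psi,o=fit(P,-.915,np.array([.4845,-.3245]))
```

```text
2.4 [-0.52107602 -0.32347275  2.32533364 -0.40067568  0.60786137  0.66449026] [ 0.46132125 -0.29787876  0.08648798] [-0.5946329   0.20743832 -0.51629745]
psi -0.9243 o [ 0.4863 -0.3231] head x [0.1003 0.142 ] handle top x [-0.0984 -0.0609  0.015 ] zmax 0.1385 res [-0.0026 -0.0021 -0.0007 -0.0007  0.0004  0.0038  0.0039  0.0002  0.0011
 -0.0007  0.0003  0.0026 -0.0019 -0.0011 -0.001  -0.0008 -0.0007 -0.0007
 -0.0006 -0.0002  0.0011  0.      0.0002]
```

View pics/w2.png

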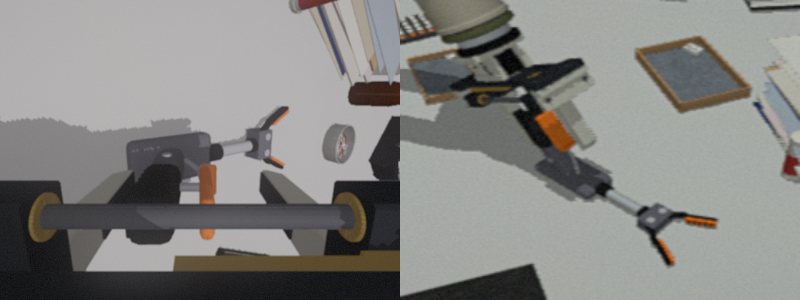

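Run:
```python
from h import *
A=cur();im,d,c=cam('wrist');w=cam('side')
for im,d,c in (cam('wrist'),w):
    P=world(c,d); ok=(d>0); Q=(P-A[:3,3])@A[:3,:3]
    m=ok&(abs(Q[...,0])<.016)&(abs(Q[...,2])<.025)&(abs(Q[...,1])<.06)
    b=im.astype(int); org=m&(b[...,2]-b[...,0]>60); blk=m&(b.max(-1)<60)
    for n,k in(('orange',org),('black',blk)): 
        if k.sum(): print(n,k.sum(),'y',np.percentile(Q[k][:,1],[2,20,50,80,98]).round(4),'x',np.percentile(Q[k][:,0],[2,50,98]).round(4))
    print(np.histogram(Q[m][:,1],np.arange(-.06,.061,.005)))
```

```text
orange 788 y [0.0019 0.0039 0.007  0.0111 0.0132] x [-0.0075  0.0121  0.013 ]
black 3074 y [-0.0443 -0.0339 -0.02    0.0488  0.0494] x [-0.0021  0.0121  0.0157]
(array([238, 359, 473, 508,  69, 287, 382, 377, 442, 557, 130, 128, 331,
       337, 261,   0,   0,   0,   0,   0,   0, 762, 471, 353]), array([-6.00000000e-02, -5.50000000e-02, -5.00000000e-02, -4.50000000e-02,
       -4.00000000e-02, -3.50000000e-02, -3.00000000e-02, -2.50000000e-02,
       -2.00000000e-02, -1.50000000e-02, -1.00000000e-02, -5.00000000e-03,
       -2.77555756e-17,  5.00000000e-03,  1.00000000e-02,  1.50000000e-02,
        2.00000000e-02,  2.50000000e-02,  3.00000000e-02,  3.50000000e-02,
        4.00000000e-02,  4.50000000e-02,  5.00000000e-02,  5.50000000e-02,
        6.00000000e-02]))
orange 211 y [0.0038 0.006  0.0073 0.0087 0.0122] x [-0.0123 -0.0021  0.0105]
black 135 y [-0.0279 -0.0212 -0.0162 -0.0142 -0.0121] x [-0.0157 -0.0118 -0.0047]
(array([ 12,  17,  12,   0,   0,   9,  21,  21,  56,  54,   0,   0,  19,
       176,  24,   0,   0,   0,   0,   0,   0,   7,  28,  29]), array([-6.00000000e-02, -5.50000000e-02, -5.00000000e-02, -4.50000000e-02,
       -4.00000000e-02, -3.50000000e-02, -3.00000000e-02, -2.50000000e-02,
       -2.00000000e-02, -1.50000000e-02, -1.00000000e-02, -5.00000000e-03,
       -2.77555756e-17,  5.00000000e-03,  1.00000000e-02,  1.50000000e-02,
        2.00000000e-02,  2.50000000e-02,  3.00000000e-02,  3.50000000e-02,
        4.00000000e-02,  4.50000000e-02,  5.00000000e-02,  5.50000000e-02,
        6.00000000e-02]))
```

apply_moves --series '[[[0, -5, -4], [0, 0, 0]], [[0, -5, -4], [0, 0, 0]], [[0, 0, 0], [0, 0, 0]]]'

```text
t: 2.9
tool_pos: [0.4548, -0.285, 0.0907]
orientation: [2.413, 0.823, 0.26]
force: [-0.7, -0.3, -0.6]
opening: 0.0928
gripper_force: 0.0
```

apply_moves --series '[[[0, 0, 0], [0, 0, 0]], [[0, 0, 0], [0, 0, 0]], [[0, 0, 0], [0, 0, 0]], [[0, 0, 0], [0, 0, 0]], [[0, 0, 0], [0, 0, 0]], [[0, 0, 0], [0, 0, 0]], [[0, 0, 0], [0, 0, 0]], [[0, 0, 0], [0, 0, 0]]]' --claw 0.446 --newtons 40

```text
t: 3.57
tool_pos: [0.455, -0.2858, 0.0899]
orientation: [2.414, 0.823, 0.258]
force: [-0.6, 0.3, -1.6]
opening: 0.0446
gripper_force: 4.1
```

apply_moves --series '[[[0, 0, 0], [0, 0, 0]], [[0, 0, 0], [0, 0, 0]], [[0, 0, 0], [0, 0, 0]]]'

```text
t: 3.82
tool_pos: [0.4551, -0.2858, 0.09]
orientation: [2.414, 0.823, 0.258]
force: [0.5, -0.0, -2.4]
opening: 0.0416
gripper_force: 7.1
```

Run:
```python
from h import *
s=robot.read_state();A=cur();np.save('home.npy',A);print(s['t'],s['opening'],s['gripper_force'],s['force'],A[:3,3])
im,d,c=cam('side')
P=world(c,d).reshape(-1,3); P=P[d.ravel()>0]
z=A[:3,:3][:,2];print('tool heading',np.arctan2(z[1],z[0]),'tilt',np.degrees(np.arccos(-z[2])))
psi,o=fit(P,-.915,np.array([.477,-.316]))
u=np.array([np.cos(-.91),np.sin(-.91)]); print('o from tcp',A[:2,3]+.037*u)
# plan for lift 60mm vertical
plan(A,T(A[:3,3]+[0,0,.06],A[:3,:3]),4)
```

```text
3.8167 0.041598301842478036 7.07717590034008 [ 0.46533083 -0.01806321 -2.41917715] [ 0.45505343 -0.28583     0.09000286]
tool heading -0.9156576149293009 tilt 35.056059000323884
psi -0.891 o [ 0.4741 -0.3183] head x [0.1027 0.1424] handle top x [-0.097  -0.0318 -0.0039] zmax 0.1378 res [ 0.004   0.0052  0.0001 -0.0023 -0.0046 -0.0083 -0.0009 -0.0015  0.0003
  0.0023  0.001   0.002   0.002   0.0005  0.0004  0.0009  0.0003  0.0004
 -0.     -0.0002 -0.0013 -0.0001 -0.0003]
o from tcp [ 0.47776203 -0.31504164]
rows 4 min 1.5 shift mm [ -0.    8.6 -12.3] turn [-0. -0. -0.]
```

apply_moves --series '[[[0, 2.9, -4.1], [0, 0, 0]], [[0, 5.7, -8.2], [0, 0, 0]], [[0, 5.7, -8.2], [0, 0, 0]], [[0, 5.7, -8.2], [0, 0, 0]], [[0, 5.7, -8.2], [0, 0, 0]], [[0, 0, 0], [0, 0, 0]]]'

```text
t: 4.37
tool_pos: [0.457, -0.2867, 0.1397]
orientation: [2.409, 0.82, 0.264]
force: [0.9, -0.1, 0.0]
opening: 0.0419
gripper_force: 6.7
```

```bash
cat >> h.py <<'E'
def path(A,B):
    L=np.real(logm(np.linalg.inv(A)@B))
    for f in np.linspace(0,1,6):
        M=A@expm(L*f); z=M[:3,2]; h=z[:2]/np.linalg.norm(z[:2]); print('  tcp',M[:3,3].round(3),'jaw',(M[:2,3]+h*.235).round(3))
E
python3 - <<'E'
from h import *
t=np.load('top0.npz');s=np.load('side0.npz');W=world(t,t['d'])
print('glue top?',W[155:160:2,380:387:2].round(3).tolist()); Ws=world(s,s['d']); print('glue side',Ws[[292,300,308],[378,378,378]].round(3))
m=(W[...,2]>.02)&(W[...,1]<-.17)&(W[...,1]>-.6)&(W[...,0]>.6); print('pile',np.percentile(W[m][:,0],[1,5]),np.percentile(W[m][:,1],[95,99])); k=m&(W[...,0]<.74); print(W[k][:,:].round(3)[::12].tolist())
A=cur(); print(robot.read_state()['force'])
M=T([.42,-.20,.13],Rg(0.)); N=T([.449,-.07,.12],Rg(np.radians(57)))
plan(A,M);path(A,M);plan(M,N);path(M,N)
E
```

```text
glue top? [[[0.726, -0.336, 0.079], [0.725, -0.341, 0.081], [0.723, -0.345, 0.092], [0.722, -0.351, 0.093]], [[0.719, -0.335, 0.082], [0.72, -0.342, 0.078], [0.719, -0.348, 0.079], [0.717, -0.352, 0.088]], [[0.724, -0.347, 0.033], [0.719, -0.348, 0.054], [0.717, -0.353, 0.061], [0.716, -0.358, 0.067]]]
glue side [[ 0.722 -0.362  0.093]
 [ 0.719 -0.374  0.081]
 [ 0.726 -0.371  0.047]]
pile [0.715932   0.72718935] [-0.20647725 -0.17753608]
[[0.74, -0.416, 0.212], [0.739, -0.463, 0.21], [0.738, -0.311, 0.21], [0.739, -0.373, 0.206], [0.739, -0.41, 0.202], [0.739, -0.448, 0.202], [0.738, -0.482, 0.205], [0.737, -0.259, 0.204], [0.737, -0.294, 0.205], [0.737, -0.33, 0.204], [0.737, -0.365, 0.202], [0.737, -0.401, 0.202], [0.737, -0.437, 0.199], [0.736, -0.472, 0.202], [0.736, -0.508, 0.199], [0.734, -0.283, 0.203], [0.735, -0.319, 0.199], [0.734, -0.353, 0.203], [0.733, -0.389, 0.203], [0.732, -0.423, 0.206], [0.734, -0.461, 0.198], [0.732, -0.498, 0.202], [0.732, -0.271, 0.201], [0.73, -0.305, 0.206], [0.73, -0.34, 0.207], [0.73, -0.377, 0.203], [0.729, -0.411, 0.206], [0.73, -0.449, 0.2
[... 3193 characters left out ...]
t mm [ 7.4 -8.6 -4.6] turn [ 0.0009  0.0657 -0.0934]
  tcp [ 0.457 -0.287  0.14 ] jaw [ 0.601 -0.473]
  tcp [ 0.456 -0.267  0.138] jaw [ 0.631 -0.424]
  tcp [ 0.452 -0.248  0.136] jaw [ 0.653 -0.371]
  tcp [ 0.444 -0.23   0.134] jaw [ 0.664 -0.314]
  tcp [ 0.434 -0.214  0.132] jaw [ 0.665 -0.257]
  tcp [ 0.42 -0.2   0.13] jaw [ 0.655 -0.2  ]
rows 9 min 8.3 shift mm [12.2  7.1  6.3] turn [ 0.      0.0634 -0.0905]
  tcp [ 0.42 -0.2   0.13] jaw [ 0.655 -0.2  ]
  tcp [ 0.436 -0.177  0.128] jaw [ 0.666 -0.131]
  tcp [ 0.447 -0.152  0.126] jaw [ 0.664 -0.061]
  tcp [ 0.453 -0.125  0.124] jaw [0.648 0.007]
  tcp [ 0.454 -0.097  0.122] jaw [0.618 0.071]
  tcp [ 0.449 -0.07   0.12 ] jaw [0.577 0.127]
```

apply_moves --series '[[[4.9, -5.8, -3.1], [0.0006, 0.0438, -0.0623]], [[4.9, -5.8, -3.1], [0.0006, 0.0438, -0.0623]], [[4.9, -5.8, -3.1], [0.0006, 0.0438, -0.0623]], [[4.9, -5.8, -3.1], [0.0006, 0.0438, -0.0623]], [[4.9, -5.8, -3.1], [0.0006, 0.0438, -0.0623]], [[4.9, -5.8, -3.1], [0.0006, 0.0438, -0.0623]], [[4.9, -5.8, -3.1], [0.0006, 0.0438, -0.0623]], [[4.9, -5.8, -3.1], [0.0006, 0.0438, -0.0623]], [[4.9, -5.8, -3.1], [0.0006, 0.0438, -0.0623]], [[4.9, -5.8, -3.1], [0.0006, 0.0438, -0.0623]], [[4.9, -5.8, -3.1], [0.0006, 0.0438, -0.0623]], [[4.9, -5.8, -3.1], [0.0006, 0.0438, -0.0623]]]'

```text
t: 5.37
tool_pos: [0.4161, -0.2004, 0.1269]
orientation: [1.873, 1.88, 0.59]
force: [0.7, -0.2, -1.8]
opening: 0.0412
gripper_force: 6.5
```

apply_moves --series '[[[9.2, 5.3, 4.7], [0, 0.0476, -0.0679]], [[9.2, 5.3, 4.7], [0, 0.0476, -0.0679]], [[9.2, 5.3, 4.7], [0, 0.0476, -0.0679]], [[9.2, 5.3, 4.7], [0, 0.0476, -0.0679]], [[9.2, 5.3, 4.7], [0, 0.0476, -0.0679]], [[9.2, 5.3, 4.7], [0, 0.0476, -0.0679]], [[9.2, 5.3, 4.7], [0, 0.0476, -0.0679]], [[9.2, 5.3, 4.7], [0, 0.0476, -0.0679]], [[9.2, 5.3, 4.7], [0, 0.0476, -0.0679]], [[9.2, 5.3, 4.7], [0, 0.0476, -0.0679]], [[9.2, 5.3, 4.7], [0, 0.0476, -0.0679]], [[0, 0, 0], [0, 0, 0]]]'

```text
t: 6.37
tool_pos: [0.4454, -0.0802, 0.1176]
orientation: [0.912, 2.68, 0.847]
force: [-0.3, -0.1, -2.3]
opening: 0.0413
gripper_force: 6.5
```

Run:
```python
from h import *
s=robot.read_state();A=cur();print(s['t'],s['q'],s['opening'],A[:3,3].round(4)); z=A[:3,2]; print('heading',np.degrees(np.arctan2(z[1],z[0])))
im,d,c=cam('wrist'); im2,d2,c2=cam('side')
np.savez('w3.npz',im=im,d=d,**{k:np.array(c[k]) for k in c});np.savez('s3.npz',im=im2,d=d2,**{k:np.array(c2[k]) for k in c2})
cv2.imwrite('pics/w3.png',np.hstack([cv2.resize(im,(400,300)),cv2.resize(im2[130:280,200:400],(400,300))]))
```

```text
6.3667 [-0.77608648 -0.24249745  2.19786831  0.62397783  1.33114993 -1.88876254] 0.04127505025630329 [ 0.4454 -0.0802  0.1176]
heading 53.135086952152825
```

View pics/w3.png

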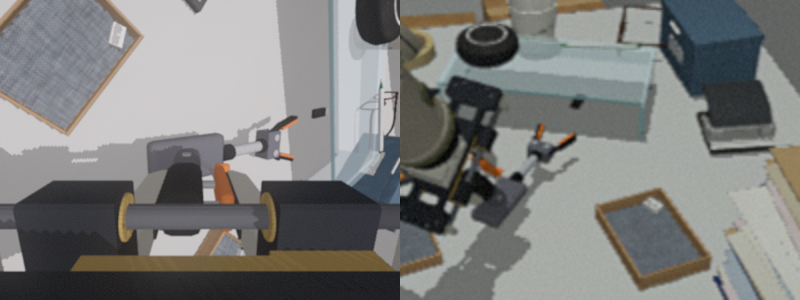

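Run:
```python
from h import *
for n,box in(('w3',(130,180,425,470)),('s3',(170,195,275,305)),('top0',(175,200,198,225))):
    f=np.load(n+'.npz'); im=f['im']; r0,r1,c0,c1=box; g=cv2.cvtColor(im,cv2.COLOR_BGR2GRAY)[r0:r1,c0:c1]
    th=(np.median(g)*.72); m=(g<th).astype(np.uint8); k,l,st,cc=cv2.connectedComponentsWithStats(m)
    i=1+st[1:,4].argmax(); ys,xs=np.where(l==i); P=np.array([ray(f,x+c0,y+r0,.006)[:2]*1000 for x,y in zip(xs,ys)],np.float32)
    rc=cv2.minAreaRect(P); b=cv2.boxPoints(rc); e=b-np.roll(b,1,0); j=np.linalg.norm(e,axis=1).argmax(); a=np.degrees(np.arctan2(e[j,1],e[j,0]))%180
    print(n,len(xs),st[i],'centre',np.array(rc[0]).round(1),'size',np.array(rc[1]).round(1),'ang',a.round(1), 'depth',f['d'][r0+int(ys.mean()),c0+int(xs.mean())])
    u=np.array([np.cos(np.radians(a)),np.sin(np.radians(a))]); print(' extent mid',P.mean(0).round(1))
# current jaws from wrist & fit
f=np.load('w3.npz');A=cur();z=A[:3,2];psi=np.arctan2(z[1],z[0]);u=np.array([np.cos(psi),np.sin(psi)])
im=f['im'].astype(int);W=world(f,f['d']); o=(im[...,2]-im[...,0]>70)&(f['d']>0); o[:,:370]=0; Q=W[o]; a=(Q[:,:2]-A[:2,3])@u; l=(Q[:,:2]-A[:2,3])@[-u[1],u[0]]
for s in(1,-1):
    k=(l*s>0)&(a>.1)&(a<.3); print('pad',s,k.sum(),'fwd',np.percentile(a[k],[3,97]).round(4),'lat',np.percentile(l[k],[3,50,97]).round(4),'z',np.percentile(Q[k][:,2],[3,50,97]).round(4))
```

```text
w3 243 [ 11  21  20  15 243] centre [638.7 215.8] size [47.1 17.2] ang 56.4 depth 0.4320001
 extent mid [638.3 215.2]
s3 28 [10  9  7  6 28] centre [635.1 208.9] size [28.4 18.1] ang 57.0 depth 1.3660047
 extent mid [635.5 208.9]
top0 42 [10  9 10  8 42] centre [639.5 218.4] size [34.4 13.2] ang 55.7 depth 1.3269327
 extent mid [639.1 218.3]
pad 1 96 fwd [0.1916 0.2799] lat [0.0104 0.0205 0.0259] z [0.0001 0.046  0.0468]
pad -1 82 fwd [0.1925 0.2228] lat [-0.029  -0.0236 -0.0182] z [0.0444 0.0455 0.0465]
```

Run:
```python
from h import *
A=cur(); B=T([.4577,-.0544,.093],Rg(np.radians(56.4))); plan(A,B,5)
C=T([.5186,.0372,.0905],Rg(np.radians(56.4))); plan(B,C,10)
```

```text
rows 5 min 1.0 shift mm [1.2 1.9 7.3] turn [-0.0003  0.0073 -0.013 ]
rows 10 min 2.8 shift mm [-0.   8.9  6.5] turn [ 0. -0.  0.]
```

apply_moves --series '[[[1.2, 1.9, 7.3], [0, 0.0073, -0.013]], [[1.2, 1.9, 7.3], [0, 0.0073, -0.013]], [[1.2, 1.9, 7.3], [0, 0.0073, -0.013]], [[1.2, 1.9, 7.3], [0, 0.0073, -0.013]], [[1.2, 1.9, 7.3], [0, 0.0073, -0.013]], [[0, 0, 0], [0, 0, 0]], [[0, 0, 0], [0, 0, 0]]]'

```text
t: 7.05
tool_pos: [0.4571, -0.0533, 0.0927]
orientation: [0.818, 2.722, 0.858]
force: [0.2, -0.5, -2.9]
opening: 0.0416
gripper_force: 6.5
```

```bash
cat > chk.py <<'E'
from h import *
s=robot.read_state();A=cur();z=A[:3,2];psi=np.arctan2(z[1],z[0]);print(s['t'],A[:3,3].round(4),'head',np.degrees(psi).round(1),'F',np.round(s['force'],1),'open',s['opening'].__round__(4),s['gripper_force'])
im,d,c=cam('wrist'); np.savez('wl.npz',im=im,d=d,**{k:np.array(c[k]) for k in c}); im=im.astype(int)
W=world(c,d); u=np.array([np.cos(psi),np.sin(psi)])
def loc(Q): return np.stack([(Q[:,:2]-A[:2,3])@u,(Q[:,:2]-A[:2,3])@[-u[1],u[0]],Q[:,2]],1)
o=(im[...,2]-im[...,0]>60)&(d>0); Q=loc(W[o])
for g in(1,-1):
    k=(Q[:,1]*g>0)&(Q[:,0]>.17)&(Q[:,0]<.24)&(abs(Q[:,1])<.05)
    if k.any(): print('pad',g,k.sum(),np.percentile(Q[k],[5,50,95],axis=0).round(4).tolist())
# stick: dark pixels projected at z=.006
v,x=np.where(im.max(-1)<75); R6=np.array([ray(c,a,b,.006) for a,b in zip(x,v)]); Q=loc(R6)
k=(Q[:,0]>.15)&(Q[:,0]<.36)&(abs(Q[:,1])<.04); m=np.zeros(d.shape,np.uint8); m[v[k],x[k]]=1
n,l,st,cc=cv2.connectedComponentsWithStats(m)
for i in range(1,n):
    if st[i,4]>40:
        P=Q[l[v,x]==i]; rc=cv2.minAreaRect((P[:,:2]*1e3).astype(np.float32)); print('dark',st[i,4],np.round(rc[0],1),np.round(rc[1],1),round(rc[2],1),'fwd',P[:,0].min().round(4),P[:,0].max().round(4))
E
python3 chk.py
```

```text
7.05 [ 0.4571 -0.0533  0.0927] head 56.7 F [ 0.2 -0.5 -2.9] open 0.0416 6.458088979125023
pad 1 99 [[0.1914, 0.0149, 0.0202], [0.2052, 0.0199, 0.0211], [0.2216, 0.0246, 0.022]]
pad -1 86 [[0.1914, -0.0292, 0.0198], [0.2055, -0.0245, 0.0209], [0.22, -0.0197, 0.0217]]
dark 212 [214.7  20. ] [56.9  8.5] 18.2 fwd 0.1877 0.2429
dark 218 [324.2  -3.7] [15.  43.8] 88.9 fwd 0.3023 0.3462
dark 107 [170.6  -6.7] [16.5 22. ] 18.3 fwd 0.1594 0.1798
dark 41 [223.4 -34.5] [ 4.4 38.8] 80.5 fwd 0.2041 0.2422
```

apply_moves --series '[[[-0.1, 7.5, 5.6], [0, 0, 0]], [[-0.1, 7.5, 5.6], [0, 0, 0]], [[-0.1, 7.5, 5.6], [0, 0, 0]], [[-0.1, 7.5, 5.6], [0, 0, 0]], [[-0.1, 7.5, 5.6], [0, 0, 0]], [[-0.1, 7.5, 5.6], [0, 0, 0]], [[-0.1, 7.5, 5.6], [0, 0, 0]], [[-0.1, 7.5, 5.6], [0, 0, 0]], [[-0.1, 7.5, 5.6], [0, 0, 0]], [[-0.1, 7.5, 5.6], [0, 0, 0]], [[-0.1, 7.4, 5.6], [0, 0, 0]], [[0, 0, 0], [0, 0, 0]]]'

```text
t: 8.1
tool_pos: [0.5155, 0.0325, 0.0901]
orientation: [0.817, 2.722, 0.858]
force: [0.8, -0.3, -1.9]
opening: 0.042
gripper_force: 6.5
```

apply_moves --series '[[[-0.1, 7.5, 5.6], [0, 0, 0]], [[0, 0, 0], [0, 0, 0]]]'

```text
t: 8.27
tool_pos: [0.5207, 0.0397, 0.0899]
orientation: [0.818, 2.721, 0.858]
force: [0.1, 0.2, -2.6]
opening: 0.0416
gripper_force: 6.5
```

```bash
python3 chk.py
python3 - <<'E'
import numpy as np,cv2
f=np.load('wl.npz'); cv2.imwrite('pics/w5.png',cv2.resize(f['im'][80:300,260:560],None,fx=2.6,fy=2.6))
E
```

```text
8.2667 [0.5207 0.0397 0.0899] head 56.5 F [ 0.1  0.2 -2.6] open 0.0416 6.470862105488777
pad 1 12 [[0.1901, 0.0143, 0.0161], [0.1915, 0.0154, 0.0183], [0.1935, 0.0173, 0.0186]]
pad -1 33 [[0.1909, -0.0238, 0.0172], [0.1962, -0.0215, 0.0181], [0.2019, -0.0189, 0.0188]]
dark 131 [195.9  15.3] [30.2  9.2] 22.3 fwd 0.181 0.2104
dark 69 [210.4  -1.1] [ 8.3 15.7] 7.7 fwd 0.206 0.2156
dark 154 [166.8  -6.1] [19.7 22.6] 14.2 fwd 0.1546 0.1776
dark 44 [209. -31.] [ 4.3 24.6] 84.6 fwd 0.1968 0.221
```

View pics/w5.png

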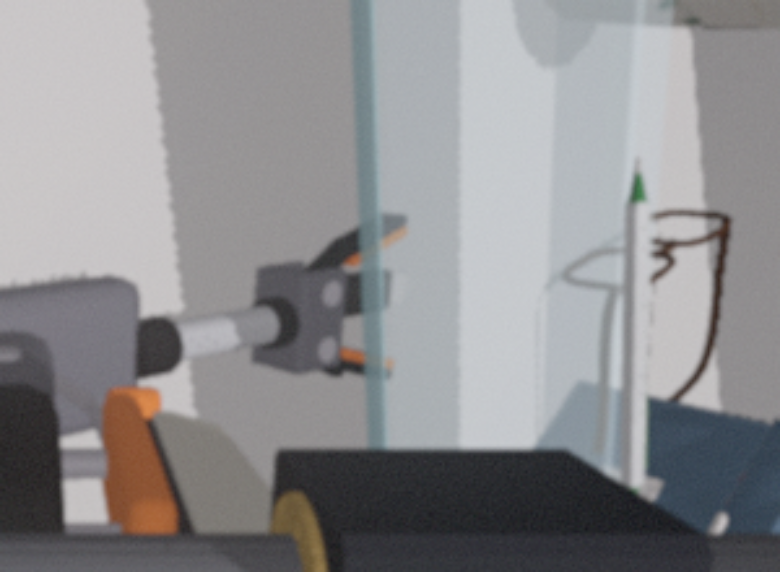

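apply_moves --series '[[[0, -0.6, 0.8], [0, 0, 0]], [[0, 0, 0], [0, 0, 0]], [[0, 0, 0], [0, 0, 0]]]'

```text
t: 8.57
tool_pos: [0.52, 0.0386, 0.0886]
orientation: [0.819, 2.721, 0.857]
force: [0.1, -0.1, -1.9]
opening: 0.042
gripper_force: 6.5
```

apply_moves --series '[[[0, -0.6, 0.8], [0, 0, 0]], [[0, 0, 0], [0, 0, 0]], [[0, 0, 0], [0, 0, 0]]]'

```text
t: 8.82
tool_pos: [0.5201, 0.0387, 0.0877]
orientation: [0.819, 2.721, 0.857]
force: [-0.6, -0.5, -1.8]
opening: 0.0418
gripper_force: 6.5
```

apply_moves --series '[[[0, -0.5, 0.8], [0, 0, 0]], [[0, 0, 0], [0, 0, 0]], [[0, -0.2, 0], [0, 0, 0]], [[0, -0.3, 0.2], [0, 0, 0]], [[0, -0.3, 0.2], [0, 0, 0]], [[0, -0.3, 0.2], [0, 0, 0]], [[0, -0.2, 0], [0, 0, 0]], [[0, 0, 0], [0, 0, 0]], [[0, 0, 0], [0, 0, 0]], [[0, 0, 0], [0, 0, 0]], [[0, 0, 0], [0, 0, 0]], [[0, 0, 0], [0, 0, 0]]]' --claw 0.3 --newtons 55

```text
t: 9.82
tool_pos: [0.5201, 0.0384, 0.0859]
orientation: [0.818, 2.72, 0.858]
force: [1.6, 2.9, 4.3]
opening: 0.0348
gripper_force: 55.1
```

```bash
python3 chk.py
```

```text
9.8167 [0.5201 0.0384 0.0859] head 56.5 F [1.6 2.9 4.3] open 0.0348 55.07147490978241
pad 1 31 [[0.1938, 0.005, 0.0115], [0.198, 0.0083, 0.0159], [0.2066, 0.01, 0.0166]]
pad -1 46 [[0.1948, -0.0143, 0.0136], [0.2, -0.0121, 0.0158], [0.2061, -0.0103, 0.0166]]
dark 62 [203.8  11.8] [ 5.1 25. ] 85.1 fwd 0.1913 0.2161
dark 92 [212.9  -4.5] [12.5 14.8] 89.8 fwd 0.2055 0.2203
dark 149 [167.2  -5. ] [19.4 23.5] 18.8 fwd 0.1544 0.1786
```

apply_moves --series '[[[0, 1.7, -2.5], [0, 0, 0]], [[0, 1.7, -2.5], [0, 0, 0]], [[0, 1.7, -2.5], [0, 0, 0]], [[0, -5, -3.5], [0, 0, 0]], [[0, -10, -7], [0, 0, 0]], [[0, -12.3, -8.6], [0, 0, 0]], [[0, -12.3, -8.6], [0, 0, 0]], [[0, -12.3, -8.6], [0, 0, 0]], [[0, -12.3, -8.6], [0, 0, 0]], [[0, -12.3, -8.6], [0, 0, 0]], [[0, -12.3, -8.6], [0, 0, 0]], [[0, -12.3, -8.6], [0, 0, 0]]]'

```text
t: 10.87
tool_pos: [0.4505, -0.0657, 0.0941]
orientation: [0.819, 2.722, 0.856]
force: [0.7, 0.2, -1.7]
opening: 0.0345
gripper_force: 54.9
```

apply_moves --series '[[[0, -12.3, -8.6], [0, 0, 0]], [[0, -12.3, -8.6], [0, 0, 0]], [[0, -8, -5.6], [0, 0, 0]], [[0, 0, 0], [0, 0, 0]]]'

```text
t: 11.2
tool_pos: [0.4289, -0.0995, 0.0943]
orientation: [0.821, 2.721, 0.855]
force: [0.9, -0.2, -1.4]
opening: 0.0342
gripper_force: 54.9
```

```bash
python3 chk.py
python3 - <<'E'
import sys; sys.path.insert(0,'.')
from h import *
print(robot.read_state()['q'])
f=np.load('wl.npz'); im2,_,_=cam('side'); cv2.imwrite('pics/w6.png',np.hstack([cv2.resize(f['im'],(400,300)),cv2.resize(im2[130:280,200:400],(400,300))]))
E
```

```text
11.2 [ 0.4289 -0.0995  0.0943] head 56.4 F [ 0.9 -0.2 -1.4] open 0.0342 54.89874064922333
pad 1 105 [[0.195, 0.0034, 0.014], [0.2107, 0.0082, 0.0218], [0.2269, 0.0103, 0.0225]]
pad -1 108 [[0.1949, -0.0152, 0.0201], [0.2092, -0.0126, 0.0218], [0.2244, -0.0107, 0.0226]]
dark 43 [232.4   9.2] [ 3.5 33.9] 89.4 fwd 0.2155 0.2494
[-0.83085046 -0.16568856  2.18127405  0.60739544  1.34136548 -2.02298909]
```

View pics/w6.png

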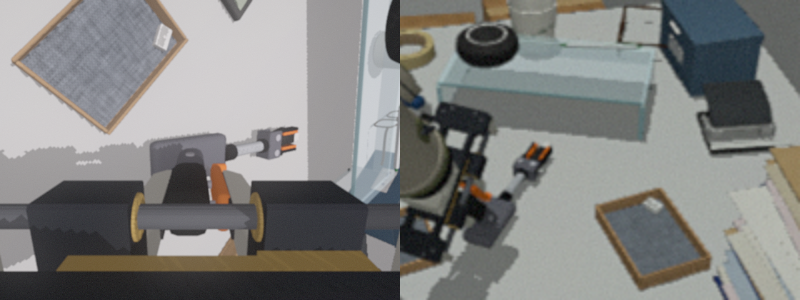

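apply_moves --series '[[[0, 6.6, -9.4], [0, 0, 0]], [[0, 6.6, -9.4], [0, 0, 0]], [[0, 6.6, -9.4], [0, 0, 0]], [[0, 6.6, -9.4], [0, 0, 0]], [[0, 0, 0], [0, -0.03, 0.0425]], [[0, 0, 0], [0, -0.059, 0.0843]], [[0, 0, 0], [0, -0.059, 0.0843]], [[0, 0, 0], [0, -0.059, 0.0843]], [[0, 0, 0], [0, -0.059, 0.0843]], [[0, 0, 0], [0, -0.059, 0.0843]], [[0, 0, 0], [0, -0.059, 0.0843]], [[0, 0, 0], [0, -0.059, 0.0843]]]'

```text
t: 12.3
tool_pos: [0.4402, -0.1047, 0.1499]
orientation: [1.686, 2.09, 0.655]
force: [0.9, -0.3, -1.0]
opening: 0.0348
gripper_force: 54.9
```

apply_moves --series '[[[0, 0, 0], [0, -0.059, 0.0843]], [[0, 0, 0], [0, -0.059, 0.0843]], [[0, 0, 0], [0, -0.059, 0.0843]], [[0, 0, 0], [0, -0.059, 0.0843]], [[0, 0, 0], [0, -0.059, 0.0843]], [[0, 0, 0], [0, -0.059, 0.0843]], [[0, 0, 0], [0, -0.059, 0.0843]], [[0, 0, 0], [0, -0.059, 0.0843]], [[0, 0, 0], [0, -0.059, 0.0843]], [[0, 0, 0], [0, -0.059, 0.0843]], [[0, 0, 0], [0, -0.03, 0.0425]], [[0, 0, 0], [0, 0, 0]]]'

```text
t: 13.3
tool_pos: [0.4567, -0.1105, 0.154]
orientation: [2.372, 1.061, 0.29]
force: [0.1, -0.0, -1.7]
opening: 0.0341
gripper_force: 54.9
```

Run:
```python
from h import *
s=robot.read_state();A=cur();print(s['t'],s['q'].round(2),s['opening'],A[:3,3]); psi=np.radians(-49.7)
# above tray, level then pitched 11 deg
B=T([.544,.027,.14],Rg(psi)); plan(A,B,10); path(A,B)
```

```text
13.3 [-0.09 -0.64  2.39 -0.42  0.97  0.8 ] 0.034120626910586364 [ 0.45673936 -0.11054214  0.15395927]
rows 10 min 4.1 shift mm [15.9 -3.8 -1. ] turn [-0.0039 -0.006   0.012 ]
  tcp [ 0.457 -0.111  0.154] jaw [ 0.627 -0.272]
  tcp [ 0.473 -0.082  0.151] jaw [ 0.639 -0.248]
  tcp [ 0.489 -0.054  0.148] jaw [ 0.653 -0.223]
  tcp [ 0.507 -0.027  0.145] jaw [ 0.666 -0.199]
  tcp [0.525 0.    0.143] jaw [ 0.681 -0.176]
  tcp [0.544 0.027 0.14 ] jaw [ 0.696 -0.152]
```

apply_moves --series '[[[15.9, -3.8, -1], [-0.0039, -0.006, 0.012]], [[15.9, -3.8, -1], [-0.0039, -0.006, 0.012]], [[15.9, -3.8, -1], [-0.0039, -0.006, 0.012]], [[15.9, -3.8, -1], [-0.0039, -0.006, 0.012]], [[15.9, -3.8, -1], [-0.0039, -0.006, 0.012]], [[15.9, -3.8, -1], [-0.0039, -0.006, 0.012]], [[15.9, -3.8, -1], [-0.0039, -0.006, 0.012]], [[15.9, -3.8, -1], [-0.0039, -0.006, 0.012]], [[15.9, -3.8, -1], [-0.0039, -0.006, 0.012]], [[15.9, -3.8, -1], [-0.0039, -0.006, 0.012]], [[0, 0, 0], [0, 0, 0]], [[0, 0, 0], [0, 0, 0]]]'

```text
t: 14.3
tool_pos: [0.5433, 0.0264, 0.1389]
orientation: [2.398, 0.884, 0.277]
force: [-0.5, -0.9, -1.7]
opening: 0.0347
gripper_force: 54.9
```

```bash
python3 chk.py
python3 - <<'E'
import sys; sys.path.insert(0,'.')
from h import *
f=np.load('wl.npz'); im2,_,_=cam('side'); cv2.imwrite('pics/w7.png',np.hstack([cv2.resize(f['im'][50:260,230:510],(400,300)),cv2.resize(im2[180:300,250:410],(400,300))]))
# tray walls by wood colour in wrist view
W=world(f,f['d']); b=f['im'].astype(int); m=(b[...,2]-b[...,0]>25)&(b[...,2]-b[...,0]<110)&(f['d']>0)&(W[...,2]>.017)&(W[...,2]<.032)&(abs(W[...,0]-.67)<.09)&(abs(W[...,1]+.135)<.1)
rc=cv2.minAreaRect((W[m][:,:2]*1e3).astype(np.float32)); print('tray',m.sum(),rc,W[m][:,2].mean())
E
```

```text
14.3 [0.5433 0.0264 0.1389] head -49.6 F [-0.5 -0.9 -1.7] open 0.0347 54.90408897399902
pad 1 106 [[0.1955, 0.0055, 0.0588], [0.2113, 0.0105, 0.0666], [0.2261, 0.0126, 0.0676]]
pad -1 113 [[0.1953, -0.0131, 0.0647], [0.2089, -0.0105, 0.0664], [0.2247, -0.0082, 0.0674]]
dark 99 [290.4   0.3] [ 6.1 61.1] 88.1 fwd 0.2599 0.321
dark 126 [229.2 -21.2] [24.8 25. ] 6.4 fwd 0.2155 0.2424
dark 240 [159.4 -22.4] [17.6 23.8] 2.5 fwd 0.15 0.1685
tray 1634 ((671.9292602539062, -127.55938720703125), (104.7977523803711, 151.96351623535156), 10.007231712341309) 0.02231150825072077
```

View pics/w7.png

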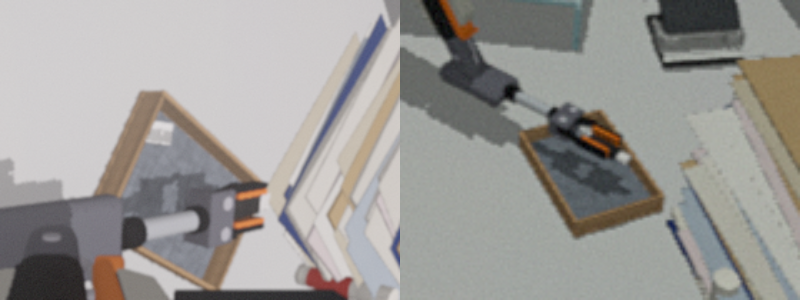

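apply_moves --series '[[[0, 6.6, 4.6], [0, 0, 0]], [[0, 6.5, 4.6], [0, 0, 0]], [[0, 0, 0], [0.0314, 0, 0]], [[0, 0, 0], [0.0314, 0, 0]], [[0, 0, 0], [0.0314, 0, 0]], [[0, 0, 0], [0.0314, 0, 0]], [[0, 0, 0], [0.0314, 0, 0]], [[0, 0, 0], [0, 0, 0]], [[0, -0.9, 1.8], [0, 0, 0]], [[0, -0.9, 1.8], [0, 0, 0]], [[0, 0, 0], [0, 0, 0]], [[0, 0, 0], [0, 0, 0]]]'

```text
t: 15.4
tool_pos: [0.553, 0.0138, 0.1338]
orientation: [2.541, 0.935, 0.213]
force: [0.4, -0.2, -2.3]
opening: 0.0346
gripper_force: 54.9
```

```bash
python3 chk.py
python3 - <<'E'
import sys; sys.path.insert(0,'.')
from h import *
A=cur();z=A[:3,2]; print('tilt',np.degrees(np.arccos(-z[2])))
h=z[:2]/np.hypot(*z[:2])
for n,x,zz in(('tip',.242,-.088),('jaw',.21,-.088),('tube@wall',.112,-.0805),('headrear',.149,-.088)):
    p=np.radians(35)-np.arccos(-z[2]); w=np.r_[A[:2,3]+h*(x*np.cos(p)+zz*np.sin(p)),A[2,3]-x*np.sin(p)+zz*np.cos(p)]
    d=w[:2]-[.672,-.1276]; print(n,w.round(4),'tray',(d@[.985,.174]).round(4),(d@[-.174,.985]).round(4))
E
```

```text
15.4 [0.553  0.0138 0.1338] head -49.8 F [ 0.4 -0.2 -2.3] open 0.0346 54.90381360054016
pad 1 111 [[0.1816, 0.0059, 0.0204], [0.1963, 0.0109, 0.0297], [0.2121, 0.013, 0.0325]]
pad -1 122 [[0.1815, -0.013, 0.0265], [0.1965, -0.01, 0.0298], [0.2117, -0.008, 0.0324]]
dark 123 [212.9  11. ] [ 5.4 48.1] 86.5 fwd 0.1889 0.237
dark 133 [218.4  -6.2] [21.2 12.8] 2.2 fwd 0.2078 0.229
dark 119 [171.7  -8.7] [15.9 23. ] 20.1 fwd 0.1606 0.1805
dark 43 [222.1 -24.2] [30.2  4.6] 2.2 fwd 0.207 0.2371
tilt 25.979953736269962
tip [ 0.6986 -0.158   0.0091] tray 0.0209 -0.0346
jaw [ 0.6782 -0.1339  0.0141] tray 0.005 -0.0073
tube@wall [ 0.6165 -0.0609  0.0369] tray -0.0431 0.0754
headrear [ 0.6393 -0.0879  0.0237] tray -0.0253 0.0448
```

apply_moves --series '[[[0, -0.4, 0.9], [0, 0, 0]], [[0, -0.4, 0.9], [0, 0, 0]], [[0, -0.4, 0.9], [0, 0, 0]], [[0, 0, 0], [0, 0, 0]], [[0, 0, 0], [0, 0, 0]]]'

```text
t: 15.87
tool_pos: [0.5536, 0.0137, 0.1314]
orientation: [2.541, 0.934, 0.215]
force: [-0.7, -0.8, -1.8]
opening: 0.0344
gripper_force: 54.9
```

apply_moves --series '[[[0, -0.4, 0.9], [0, 0, 0]], [[0, 0, 0], [0, 0, 0]], [[0, 0, 0], [0, 0, 0]]]'

```text
t: 16.12
tool_pos: [0.5536, 0.0136, 0.1305]
orientation: [2.541, 0.934, 0.215]
force: [0.4, 0.4, -1.5]
opening: 0.0349
gripper_force: 54.9
```

apply_moves --series '[[[0, 0, 0], [0, 0, 0]], [[0, 0, 0], [0, 0, 0]], [[0, 0, 0], [0, 0, 0]], [[0, 0, 0], [0, 0, 0]], [[0, 0, 0], [0, 0, 0]], [[0, 0, 0], [0, 0, 0]], [[0, 0, 0], [0, 0, 0]], [[0, 0, 0], [0, 0, 0]]]' --claw 0.446 --newtons 40

```text
t: 16.78
tool_pos: [0.5537, 0.0137, 0.1305]
orientation: [2.541, 0.934, 0.215]
force: [0.3, -0.1, -1.7]
opening: 0.0416
gripper_force: 6.4
```

```bash
python3 chk.py
python3 - <<'E'
import sys; sys.path.insert(0,'.')
from h import *
f=np.load('wl.npz'); im2,_,_=cam('side'); cv2.imwrite('pics/w8.png',np.hstack([cv2.resize(f['im'][50:260,230:510],(400,300)),cv2.resize(im2[180:300,250:410],(400,300))]))
E
```

```text
16.7833 [0.5537 0.0137 0.1305] head -49.7 F [ 0.3 -0.1 -1.7] open 0.0416 6.356255114078522
pad 1 110 [[0.1782, 0.0158, 0.0058], [0.1936, 0.0214, 0.0275], [0.2171, 0.0271, 0.0302]]
pad -1 97 [[0.1785, -0.0275, 0.0253], [0.192, -0.0222, 0.0281], [0.2079, -0.0174, 0.0304]]
dark 251 [203.1  20.7] [54.1  9.7] 24.9 fwd 0.1778 0.2296
dark 185 [212.5  -0.5] [20.9 15.3] 2.7 fwd 0.2017 0.2229
dark 133 [166.   -8.6] [17.1 23.2] 19.7 fwd 0.1541 0.176
dark 57 [212.3 -34.4] [ 4.8 35.3] 80.4 fwd 0.1947 0.2295
```

View pics/w8.png

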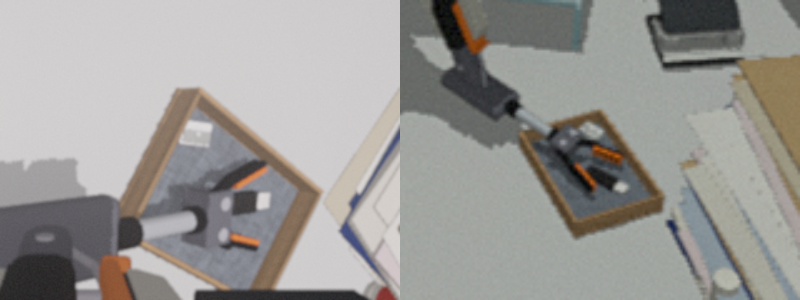

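apply_moves --series '[[[0, 1.3, -2.7], [0, 0, 0]], [[0, 2.2, -4.5], [0, 0, 0]], [[0, 4.4, -9], [0, 0, 0]], [[0, 4.4, -9], [0, 0, 0]], [[0, 4.4, -9], [0, 0, 0]], [[0, 0, 0], [-0.0314, 0, 0]], [[0, 0, 0], [-0.0314, 0, 0]], [[0, 0, 0], [-0.0314, 0, 0]], [[0, 0, 0], [-0.0314, 0, 0]], [[0, 0, 0], [-0.0314, 0, 0]], [[0, 0, 0], [0, 0, 0]]]'

```text
t: 17.8
tool_pos: [0.5535, 0.0141, 0.1691]
orientation: [2.396, 0.882, 0.278]
force: [0.4, -0.9, -1.8]
opening: 0.0416
gripper_force: 6.5
```

```bash
python3 chk.py
python3 - <<'E'
import sys; sys.path.insert(0,'.')
from h import *
H=np.load('home.npy'); A=cur(); B=T(H[:3,3]+[0,0,.04],H[:3,:3]); plan(A,B,14); path(A,B)
z=A[:3,2]; print('tilt',np.degrees(np.arccos(-z[2])))
# stick in the tray
im,d,c=cam('side'); W=world(c,d); g=im.max(-1); dd=W[...,:2]-[.672,-.1276]; x=dd@[.985,.174]; y=dd@[-.174,.985]
m=(abs(x)<.046)&(abs(y)<.069)&(W[...,2]<.03)&(g<55); print('stick in tray',m.sum(),np.median(W[m],0).round(3), np.percentile(x[m],[5,95]).round(3),np.percentile(y[m],[5,95]).round(3))
E
```

```text
17.8 [0.5535 0.0141 0.1691] head -49.6 F [ 0.4 -0.9 -1.8] open 0.0416 6.460819020867348
pad 1 93 [[0.1931, 0.0172, 0.097], [0.2066, 0.0217, 0.0978], [0.2223, 0.0269, 0.0985]]
pad -1 82 [[0.1925, -0.0277, 0.0966], [0.2053, -0.0224, 0.098], [0.2209, -0.0182, 0.0988]]
dark 184 [323.2   4.3] [75.4 10.3] 18.7 fwd 0.2871 0.3598
dark 228 [202.7  -1.4] [15.1 37.8] 89.7 fwd 0.1838 0.2215
dark 93 [265.8 -27.2] [14.1 34.6] 46.2 fwd 0.2484 0.2801
dark 242 [181.8 -29.8] [20.3 24.9] 89.8 fwd 0.1693 0.1942
rows 14 min 8.0 shift mm [-19.    8.4   9.3] turn [-0.0001 -0.002   0.0028]
  tcp [0.554 0.014 0.169] jaw [ 0.706 -0.165]
  tcp [ 0.535 -0.046  0.161] jaw [ 0.686 -0.227]
  tcp [ 0.516 -0.106  0.153] jaw [ 0.665 -0.288]
  tcp [ 0.496 -0.166  0.146] jaw [ 0.643 -0.35 ]
  tcp [ 0.476 -0.226  0.138] jaw [ 0.621 -0.411]
  tcp [ 0.455 -0.286  0.13 ] jaw [ 0.598 -0.472]
tilt 34.9683283643236
stick in tray 73 [ 0.681 -0.14   0.011] [-0.006  0.018] [-0.03   0.008]
```

apply_moves --series '[[[0, -9.8, -6.9], [0, 0, 0]], [[0, -9.8, -6.9], [0, 0, 0]], [[0, -9.8, -6.9], [0, 0, 0]], [[0, -9.8, -6.9], [0, 0, 0]], [[0, 0, 0], [0, 0, 0]]]'

```text
t: 18.32
tool_pos: [0.5215, 0.052, 0.1688]
orientation: [2.398, 0.883, 0.277]
force: [-0.0, -0.6, -2.8]
opening: 0.0414
gripper_force: 6.4
```

Run:
```python
from h import *
H=np.load('home.npy'); A=cur(); B=T(H[:3,3]+[0,0,.04],H[:3,:3]); print(A[:3,3]);plan(A,B,18); path(A,B)
```

```text
[0.52149435 0.05196555 0.16878087]
rows 18 min 8.7 shift mm [-14.7   8.8   8.8] turn [-0.0001 -0.0016  0.0022]
  tcp [0.521 0.052 0.169] jaw [ 0.674 -0.127]
  tcp [ 0.51  -0.016  0.161] jaw [ 0.66  -0.196]
  tcp [ 0.497 -0.084  0.153] jaw [ 0.646 -0.265]
  tcp [ 0.484 -0.151  0.145] jaw [ 0.63  -0.335]
  tcp [ 0.47  -0.219  0.138] jaw [ 0.615 -0.403]
  tcp [ 0.455 -0.286  0.13 ] jaw [ 0.598 -0.472]
```

apply_moves --series '[[[-14.7, 8.8, 8.8], [0, -0.0016, 0.0022]], [[-14.7, 8.8, 8.8], [0, -0.0016, 0.0022]], [[-14.7, 8.8, 8.8], [0, -0.0016, 0.0022]], [[-14.7, 8.8, 8.8], [0, -0.0016, 0.0022]], [[-14.7, 8.8, 8.8], [0, -0.0016, 0.0022]], [[-14.7, 8.8, 8.8], [0, -0.0016, 0.0022]], [[-14.7, 8.8, 8.8], [0, -0.0016, 0.0022]], [[-14.7, 8.8, 8.8], [0, -0.0016, 0.0022]], [[-14.7, 8.8, 8.8], [0, -0.0016, 0.0022]], [[-14.7, 8.8, 8.8], [0, -0.0016, 0.0022]], [[-14.7, 8.8, 8.8], [0, -0.0016, 0.0022]], [[-14.7, 8.8, 8.8], [0, -0.0016, 0.0022]]]'

```text
t: 19.32
tool_pos: [0.4798, -0.1763, 0.1432]
orientation: [2.409, 0.841, 0.264]
force: [0.3, -0.0, -2.5]
opening: 0.0417
gripper_force: 6.5
```

apply_moves --series '[[[-14.7, 8.8, 8.8], [0, -0.0016, 0.0022]], [[-14.7, 8.8, 8.8], [0, -0.0016, 0.0022]], [[-14.7, 8.8, 8.8], [0, -0.0016, 0.0022]], [[-14.7, 8.8, 8.8], [0, -0.0016, 0.0022]], [[-14.7, 8.8, 8.8], [0, -0.0016, 0.0022]], [[-14.7, 8.8, 8.8], [0, -0.0016, 0.0022]], [[0, 0, 0], [0, 0, 0]], [[0, 0, 0], [0, 0, 0]]]'

```text
t: 19.98
tool_pos: [0.4553, -0.2886, 0.13]
orientation: [2.416, 0.819, 0.256]
force: [-0.8, 0.6, -2.1]
opening: 0.0419
gripper_force: 6.5
```

```bash
python3 chk.py
python3 - <<'E'
from h import *
H=np.load('home.npy'); A=cur(); plan(A,T(H[:3,3]+[0,0,.003],H[:3,:3]),6)
E
```

```text
19.9833 [ 0.4553 -0.2886  0.13  ] head -52.7 F [-0.8  0.6 -2.1] open 0.0419 6.4684706926345825
pad 1 90 [[0.1924, 0.0166, 0.0574], [0.2057, 0.0213, 0.0583], [0.2208, 0.0263, 0.059]]
pad -1 85 [[0.1924, -0.0279, 0.0575], [0.2054, -0.0228, 0.0584], [0.2209, -0.0182, 0.0593]]
dark 143 [268.3  13. ] [64.9  8.2] 17.8 fwd 0.2373 0.3002
dark 100 [218.1 -17.5] [16.3 26.3] 22.8 fwd 0.2055 0.228
dark 54 [153.1 -21.5] [17.2  5.6] 87.1 fwd 0.15 0.1557
rows 6 min 0.9 shift mm [ 0.1 -3.8  4.9] turn [-0.0003  0.0003 -0.0003]
```

apply_moves --series '[[[0.1, -3.8, 4.9], [0, 0, 0]], [[0.1, -3.8, 4.9], [0, 0, 0]], [[0.1, -3.8, 4.9], [0, 0, 0]], [[0.1, -3.8, 4.9], [0, 0, 0]], [[0.1, -3.8, 4.9], [0, 0, 0]], [[0.1, -3.8, 4.9], [0, 0, 0]], [[0, 0, 0], [0, 0, 0]], [[0, -0.6, 0.8], [0, 0, 0]], [[0, -0.6, 0.8], [0, 0, 0]], [[0, 0, 0], [0, 0, 0]], [[0, -0.6, 0.8], [0, 0, 0]], [[0, 0, 0], [0, 0, 0]]]'

```text
t: 21.03
tool_pos: [0.4554, -0.2861, 0.0901]
orientation: [2.415, 0.821, 0.257]
force: [-0.5, -0.5, -2.5]
opening: 0.0413
gripper_force: 6.5
```

apply_moves --series '[[[0, -0.6, 0.8], [0, 0, 0]], [[0, 0, 0], [0, 0, 0]], [[0, 0, 0], [0, 0, 0]]]'

```text
t: 21.28
tool_pos: [0.4553, -0.2859, 0.0889]
orientation: [2.415, 0.822, 0.257]
force: [-0.4, 0.4, -2.1]
opening: 0.0418
gripper_force: 6.5
```

```bash
python3 chk.py | head -3
```

```text
21.2833 [ 0.4553 -0.2859  0.0889] head -52.6 F [-0.4  0.4 -2.1] open 0.0418 6.461848318576813
pad 1 91 [[0.1925, 0.0166, 0.0163], [0.2066, 0.0212, 0.0173], [0.2212, 0.0262, 0.0178]]
pad -1 82 [[0.1922, -0.028, 0.0165], [0.2052, -0.023, 0.0174], [0.2208, -0.0184, 0.018]]
```

apply_moves --series '[[[0, -0.5, 0.8], [0, 0, 0]], [[0, 0, 0], [0, 0, 0]], [[0, 0, 0], [0, 0, 0]]]'

```text
t: 21.58
tool_pos: [0.4552, -0.2859, 0.0878]
orientation: [2.415, 0.822, 0.257]
force: [-0.2, -0.2, -1.4]
opening: 0.0417
gripper_force: 6.5
```

apply_moves --series '[[[0, -0.5, 0.8], [0, 0, 0]], [[0, 0, 0], [0, 0, 0]], [[0, 0, 0], [0, 0, 0]]]'

```text
t: 21.83
tool_pos: [0.4555, -0.2861, 0.0872]
orientation: [2.415, 0.822, 0.257]
force: [-0.5, -0.6, -1.9]
opening: 0.042
gripper_force: 6.3
```

apply_moves --series '[[[0, -0.5, 0.8], [0, 0, 0]], [[0, 0, 0], [0, 0, 0]], [[0, 0, 0], [0, 0, 0]]]'

```text
t: 22.08
tool_pos: [0.4558, -0.2863, 0.0867]
orientation: [2.414, 0.821, 0.258]
force: [-1.0, 0.9, 1.6]
opening: 0.0419
gripper_force: 6.0
```

```bash
python3 chk.py | head -3
```

```text
22.0833 [ 0.4558 -0.2863  0.0867] head -52.5 F [-1.   0.9  1.6] open 0.0419 5.950463488698006
pad 1 89 [[0.1926, 0.0163, 0.0149], [0.2064, 0.021, 0.0158], [0.2212, 0.0257, 0.0166]]
pad -1 81 [[0.1923, -0.0278, 0.0147], [0.206, -0.0228, 0.0158], [0.221, -0.0182, 0.0168]]
```

apply_moves --series '[[[0, 0, 0], [0, 0, 0]], [[0, 0, 0], [0, 0, 0]], [[0, 0, 0], [0, 0, 0]], [[0, 0, 0], [0, 0, 0]], [[0, 0, 0], [0, 0, 0]], [[0, 0, 0], [0, 0, 0]], [[0, 0, 0], [0, 0, 0]], [[0, 0, 0], [0, 0, 0]]]' --claw 1

```text
t: 22.8
tool_pos: [0.4553, -0.286, 0.086]
orientation: [2.415, 0.822, 0.257]
force: [-0.0, 0.0, 0.2]
opening: 0.0902
gripper_force: 0.0
```

apply_moves --series '[[[0, 0, -8], [0, 0, 0]], [[0, 0, -15], [0, 0, 0]], [[0, 0, -15], [0, 0, 0]], [[0, 0, -15], [0, 0, 0]], [[0, 0, -15], [0, 0, 0]], [[0, 0, -15], [0, 0, 0]], [[0, 0, -15], [0, 0, 0]], [[0, 0, -12], [0, 0, 0]], [[0, 0, 0], [0, 0, 0]], [[0, 0, 0], [0, 0, 0]]]'

```text
t: 23.63
tool_pos: [0.4176, -0.236, 0.1769]
orientation: [2.414, 0.821, 0.259]
force: [0.9, -0.6, -0.4]
opening: 0.0931
gripper_force: 0.0
```

Run:
```python
from h import *
s=robot.read_state();print(s['t'],s['tool_pos'],s['q'].round(2))
im,d,c=cam('wrist'); P=world(c,d).reshape(-1,3); P=P[d.ravel()>0]; fit(P,-.915,np.array([.4845,-.3245]))
im,d,c=cam('top'); t=np.load('top0.npz'); df=np.abs(im.astype(int)-t['im']).max(-1)>45
n,l,st,cc=cv2.connectedComponentsWithStats(df[:305].astype(np.uint8))
for i in range(1,n):
    if st[i,4]>8: print('changed',st[i],cc[i].round())
im,d,c=cam('side'); W=world(c,d); dd=W[...,:2]-[.672,-.1276]; x=dd@[.985,.174]; y=dd@[-.174,.985]
m=(abs(x)<.046)&(abs(y)<.069)&(W[...,2]<.03)&(im.max(-1)<55); print('stick',m.sum(),np.percentile(x[m],[2,98]).round(3),np.percentile(y[m],[2,98]).round(3),W[m][:,2].mean().round(4))
```

```text
23.6333 [ 0.41758401 -0.23601941  0.17692918] [-0.41 -0.73  2.41 -0.35  0.94  0.63]
psi -0.9369 o [ 0.4865 -0.323 ] head x [0.102  0.1426] handle top x [-0.079  -0.0658 -0.0311] zmax 0.1222 res [-0.0035 -0.003   0.     -0.0015 -0.0007  0.0031  0.0051  0.0043  0.0011
 -0.0005 -0.0005  0.0034 -0.0017 -0.0016 -0.0012 -0.0009 -0.001  -0.0006
 -0.0006 -0.      0.0006 -0.0002]
changed [316 167  10  10  35] [320. 171.]
changed [208 184  10   7  35] [212. 187.]
changed [397 191  20  24 113] [404. 202.]
changed [394 208   8  10  33] [397. 212.]
changed [417 209   5   3   9] [419. 210.]
changed [384 221   4   4  10] [386. 222.]
changed [381 223   7   8  15] [384. 226.]
changed [375 229   6   6  15] [377. 232.]
changed [ 291  232   91   73 2681] [338. 271.]
changed [276 291   7  14  35] [279. 298.]
changed [282 292   8  12  36] [286. 297.]
changed [458 294  21  11 156] [470. 299.]
stick 66 [-0.005  0.02 ] [-0.031  0.002] 0.0115
```

```bash
python3 -c "
from plant import robot
print(robot.close_job())"
```

```text
the job is handed in; nothing more can be done
None
```

The job is handed in at about 24 s of the 58 s allowed: the memory stick lies in the larger tray and the reacher stands on its sole within about 2 mm and 1° of where I found it. No high contact force was reported, and the last camera check showed only the stick, the reacher and the arm as changed; the judge's verdict was not reported back.

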